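# Put the microscope parts away by kind and colour

### The arm

A 7-joint arm with a two-finger parallel gripper is mounted at the origin on the work surface. World frame = base frame: x ahead of the robot, y to its left, z up, the work surface at z = 0. Lengths are in m, angles in rad, forces in N, time in s.
With the tool pointing down it reaches from about 0.425 to 0.8 m from the base axis. Payload 8.3 kg.
Tool frame: the origin (TCP) lies on the centre line of the jaws, within the pads' length; the fingertips stand 19 mm ahead of it and the grasp point (between the pads) is the TCP; z points along the fingers, y is the line along which they close (so a half turn about z gives the same grasp; the last joint's range is limited). The gripper opens to 85 mm and grips with 20 to 120 N. Pads are 22 mm wide; open, the fingers measure 114 mm over their backs; the gripper's body (76 mm by 85 mm) begins 54 mm behind the grasp point. The pads swing forward as they close: fully open they stand 13 mm farther back than shut.
Start: joints at [1.257, 0.383, 0.016, 1.37, -0.006, 1.388, -0.046], TCP at [0.155, -0.605, 0.25] pointing down, gripper open.
Joint ranges: [-2.95, 2.95], [-0.25, 2.06], [-1.52, 1.56], [0.18, 2.33], [-1.44, 4.58], [0.02, 2.06], [-3.01, 3.01]. Speed limits (rad/s): [2.39, 2.39, 3.01, 3.01, 3.14, 3.14, 3.14].

### API

Orientations are given as a unit quaternion [x, y, z, w].
In Python, from rig import observe, get_image, sign_off gives the robot as it stands.
- The arm moves only by the tool jog_arm, never from a script. Its argument "series" is a list of rows, each a list of 5 numbers: the shift along the tool's x, y, z in m, then the turn about the tool's z in rad, then the closure, from -1 (fully open) to 1 (shut). In form: [[x, y, z, spin, hand], ...]. A call has 1 to 20 rows; each row is the pose to reach, as a shift and turn from the pose commanded when the call began, along the tool's axes at that moment; what a row does not reach only later rows make up. A row lasts 1/8 s, in which the tool goes at most 62.5 mm and 10.7 degrees, less where a joint would pass 70% of its speed; a pose out of reach is approached as far as the arm can. A call with a gripper value outside its range is refused whole. The fingers move at their own pace and stop on an object; "newtons" is the grip in N (left out, the last holds). Time passes only in rows, so rows that repeat a pose let the fingers close. It gives the time, the measured TCP pose, the force, the opening and the grip force at its end, in the units of the state.
- observe(): the state, without advancing time (a new reading comes with each control period).
- get_image(name): name is "scene" or "side" or "wrist"; returns a dict with "frame" (420x560x3 uint8, red, green, blue), "fov_y" (degrees; the focal length in pixels is half the picture's height over the tangent of half this angle, whatever the lens; pixels are square), "cx", "cy" (the principal point, pixels), "camera_from_world" (4x4, takes a point from world to camera coordinates); the wrist camera has in their place "T_tool_cam" (4x4, takes a point from camera to tool coordinates, whose origin is the TCP and whose axes are the flange's). Camera axes: x right, y down, z forward; pixel columns grow to the right and rows downward; lengths in m; the calibration is good to about 2 mm. A picture is of the moment at which its call begins: read the wrist's pose just before it. There is no depth.
- sign_off(): hands the job in; it is judged then, once.
The state is a dict: "time_s": time; "qpos": joint angles; "qd": joint speeds; "joint_torque": joint torques, N m; "ee_pos": TCP position; "ee_rot": TCP orientation; "wrist_force": force on the tool from outside, world axes, zero at the start; "moment": the same for the moment, N m; "finger_gap": opening from 0.0 (shut) to 1.0 (fully open); "grasp_force": force on a finger pad.
Only numpy, scipy, OpenCV 4.12 (cv2) and the standard library are available. Lean on these libraries where they do the work, as an engineer would, in place of code of your own. Each camera call takes 0.05 s, during which the arm holds its last target. There are 200 camera calls.

### The job

Put away the parts left on the microscope bench: stand each objective nose up in the round cup of the colour of its band, set each black filter cube window up in the square bay of the colour of its window, and set the closed culture dish lid up, centred on the steel disc of the round black warming plate. Lower each one into place instead of dropping it, and leave all five released and at rest.

Things in the scene. Friction and masses are not known exactly. Their poses are not given: they have to be found in the camera images.
- obj_red: loose microscope objective with a red band, standing nose up on the table: straight aluminium barrel 34 diameter from the foot to 50 high, a red shoulder cone above it and a narrower 22 diameter nose up to 62; about 160 g. Origin at the centre of its underside, z along its axis, up.
- obj_blue: loose microscope objective with a blue band, standing nose up on the table: straight aluminium barrel 34 diameter from the foot to 50 high, a blue shoulder cone above it and a narrower 22 diameter nose up to 62; about 160 g. Origin at the centre of its underside, z along its axis, up.
- cube_green: loose fluorescence filter cube: black block 34 x 34 x 40 high with a round green glass window (27 diameter) in its top face (a smaller one in one side); about 90 g. Origin at the centre of its underside, z up through the window, x and y square to its side faces.
- cube_yellow: loose fluorescence filter cube: black block 34 x 34 x 40 high with a round yellow glass window (27 diameter) in its top face (a smaller one in one side); about 90 g. Origin at the centre of its underside, z up through the window, x and y square to its side faces.
- dish: loose closed and empty culture dish: flat round, 56 diameter over its rose-coloured lid, 20 high (white underpart 54 diameter up to 10, lid above); about 35 g. Origin at the centre of its underside, z up through the lid.
- cup_red: fixed open round storage cup, red with a dark grey inner floor: outside 68 diameter, 16 high, wall 4 (inside 60 diameter), inner floor 5 above the table. Origin at the centre of its underside on the table, z up. Home of the red-banded objective.
- cup_blue: fixed open round storage cup, blue with a dark grey inner floor: outside 68 diameter, 16 high, wall 4 (inside 60 diameter), inner floor 5 above the table. Origin at the centre of its underside on the table, z up. Home of the blue-banded objective.
- bay_green: fixed open square storage bay, green with a dark grey inner floor: outside 70 x 70, 14 high, walls 5 (inside 60 x 60), inner floor 5 above the table. Origin at the centre of its underside on the table, z up, x and y square to its walls. Home of the filter cube with the green window, which fits at any yaw.
- bay_yellow: fixed open square storage bay, yellow with a dark grey inner floor: outside 70 x 70, 14 high, walls 5 (inside 60 x 60), inner floor 5 above the table. Origin at the centre of its underside on the table, z up, x and y square to its walls. Home of the filter cube with the yellow window, which fits at any yaw.
- warm_plate: fixed round black warming plate, 96 diameter, 10 high, with a flush bare steel disc 80 diameter in the middle of its flat top, no rim; the dish belongs on the steel. Origin at the centre of its underside on the table, z up.

How it is judged:
At the end, for the whole second after the job is handed in: Each objective upright on the floor of its colour's cup (axes within 15 mm), each cube window up on the floor of its colour's bay (within 20 mm), the dish lid up on the warming plate (within 15 mm); heights within 3 mm, tilt under 0.12 rad, all at rest (horizontal distance between obj_red and cup_red below 0.015 m and z of obj_red in the frame of cup_red between 0.002 and 0.008 m and angle between each of obj_red, obj_blue, cube_green, cube_yellow, dish's own z axis and vertical below 0.12 rad and linear speed of each of obj_red, obj_blue, cube_green, cube_yellow, dish below 0.02 m/s and angular speed of each of obj_red, obj_blue, cube_green, cube_yellow, dish below 0.2 rad/s and horizontal distance between obj_blue and cup_blue below 0.015 m and z of obj_blue in the frame of cup_blue between 0.002 and 0.008 m and horizontal distance between cube_green and bay_green below 0.02 m and z of cube_green in the frame of bay_green between 0.002 and 0.008 m and horizontal distance between cube_yellow and bay_yellow below 0.02 m and z of cube_yellow in the frame of bay_yellow between 0.002 and 0.008 m and horizontal distance between dish and warm_plate below 0.015 m and z of dish in the frame of warm_plate between 0.007 and 0.013 m); the robot touches nothing.
It fails at once if the red objective is let fall from more than 50 mm above the table (contact force between obj_red and anything else below 0.005 N and height (world z) of obj_red above 0.05 m).
It fails at once if the blue objective is let fall from more than 50 mm above the table (contact force between obj_blue and anything else below 0.005 N and height (world z) of obj_blue above 0.05 m).
It fails at once if the green filter cube is let fall from more than 50 mm above the table (contact force between cube_green and anything else below 0.005 N and height (world z) of cube_green above 0.05 m).
It fails at once if the yellow filter cube is let fall from more than 50 mm above the table (contact force between cube_yellow and anything else below 0.005 N and height (world z) of cube_yellow above 0.05 m).
It fails at once if the dish is let fall from more than 50 mm above the table (contact force between dish and anything else below 0.005 N and height (world z) of dish above 0.05 m).
It also fails if it takes over 125 s, if anything falls off the work surface, if the arm or the gripper's body presses on something with over 40 N, if the wrist force passes 120 N, or if a joint passes its speed limit or range.

## Working session

There is one attempt and no reset: what is moved stays moved. The work goes in short steps, Python scripts to look and compute and a tool call to move; the robot and the scene stay as the last step left them, time stands still between calls to the robot, and variables do not carry over. Pictures are saved under pics/ and viewed, at most 14 in all, crops included, and the job is handed in when it is done.

Besides the shell and the picture viewer there is one more tool, called after "Request:" in YAML: its name, and indented under it one key for each argument. jog_arm: Moves the arm, as the interface text tells. Its arguments: {"type":"object","properties":{"series":{"type":"array"},"newtons":{"type":"number"}},"required":["series"]}

```bash
mkdir -p pics; ls; python3 - <<'E'
from rig import *
import cv2
s=observe();print({k:s[k] for k in('time_s','ee_pos','ee_rot','finger_gap')})
for n in('scene','side'):
    i=get_image(n);cv2.imwrite(f'pics/{n}0.png',i['frame'][:,:,::-1]);print(n,i['fov_y'],i['cx'],i['cy'],i['camera_from_world'])
E
```

```text
pics
{'time_s': 0.0, 'ee_pos': array([ 0.1550417 , -0.60496147,  0.24925856]), 'ee_rot': array([ 9.92140240e-01,  1.25126843e-01, -1.39750793e-04, -9.98892357e-04]), 'finger_gap': 0.999195266851892}
scene 43.06729871025737 278.9307258656595 211.04286624200964 [[-0.46483957  0.88539     0.00295278  0.23160128]
 [ 0.58223219  0.30818744 -0.75234711 -0.24323475]
 [-0.66703062 -0.34800151 -0.65876028  1.51597915]
 [ 0.          0.          0.          1.        ]]
side 51.52941896979557 275.46696583514205 201.29307502829136 [[-0.977182   -0.21186485 -0.01512064  0.49009164]
 [-0.09941364  0.5191103  -0.84890601  0.06520622]
 [ 0.18770262 -0.82803248 -0.5283275   0.89531269]
 [ 0.          0.          0.          1.        ]]
```

View pics/scene0.png

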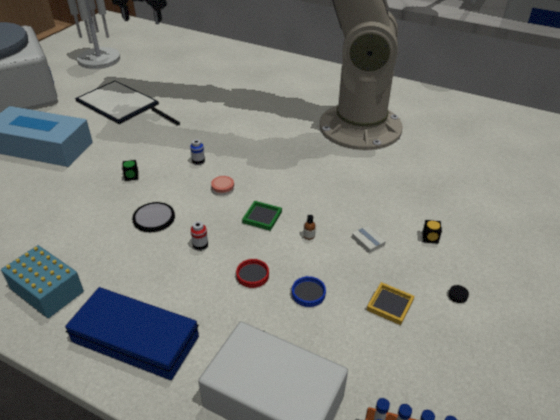

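View pics/side0.png

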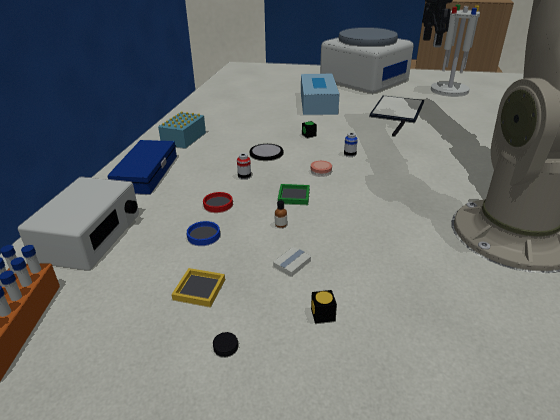

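Both views show all ten items. Scene pixels: obj_red (200,235), obj_blue (197,152), cube_green (130,170), cube_yellow (432,231), dish (223,184), plate (154,216), green bay (262,215), red cup (252,272), blue cup (309,291), yellow bay (391,303). There are also distractors: a bottle (310,227), a slide box (368,238) and a cap (459,294).

```bash
cat > h.py <<'E'
from rig import *
import cv2, numpy as np
from scipy.spatial.transform import Rotation as R
# name: colour ranges (HSV), height of the silhouette's centre
red=[((0,110,60),(9,255,255)),((170,110,60),(180,255,255))]
C=dict(red=red,blue=[((108,90,50),(130,255,255))],green=[((45,90,25),(85,255,255))],
 yellow=[((15,110,70),(35,255,255))],rose=[((0,50,110),(14,190,255)),((172,50,110),(180,190,255))],black=[((0,0,0),(180,255,55))])
K=dict(obj_red=('red',.053),obj_blue=('blue',.053),cube_green=('green',.04),cube_yellow=('yellow',.04),dish=('rose',.015),
 cup_red=('red',.008),cup_blue=('blue',.008),bay_green=('green',.007),bay_yellow=('yellow',.007),warm_plate=('black',.005))
def grab(n):
    s=observe(); i=get_image(n); f=i['frame']
    if n=='wrist':
        T=np.eye(4);T[:3,:3]=R.from_quat(s['ee_rot']).as_matrix();T[:3,3]=s['ee_pos']
        W=T@i['T_tool_cam']
    else: W=np.linalg.inv(i['camera_from_world'])
    i['W']=W; i['f']=f.shape[0]/2/np.tan(np.radians(i['fov_y']/2)); return i
def ray(i,px,z):
    d=i['W'][:3,:3]@np.array([(px[0]-i['cx'])/i['f'],(px[1]-i['cy'])/i['f'],1]); o=i['W'][:3,3]
    return (o+d*(z-o[2])/d[2])[:2]
def proj(i,p):
    q=np.linalg.inv(i['W'])@np.r_[p,1]; return q[:2]/q[2]*i['f']+[i['cx'],i['cy']]
def find(i,name,seed,rad,close=3):
    col,z=K[name]; hsv=cv2.cvtColor(i['frame'],cv2.COLOR_RGB2HSV)
    m=sum(cv2.inRange(hsv,a,b)//255 for a,b in C[col]).astype(np.uint8)
    roi=np.zeros_like(m);cv2.circle(roi,tuple(int(v) for v in seed),int(rad),1,-1);m&=roi
    m=cv2.morphologyEx(m,cv2.MORPH_CLOSE,np.ones((close,close),np.uint8))
    cs,_=cv2.findContours(m,cv2.RETR_EXTERNAL,cv2.CHAIN_APPROX_NONE)
    if not cs: return None
    c=cv2.convexHull(max(cs,key=cv2.contourArea)); M=cv2.moments(c)
    if M['m00']<4: return None
    px=(M['m10']/M['m00'],M['m01']/M['m00'])
    return np.round(px,1),M['m00'],ray(i,px,z),c
E
python3 - <<'E'
from h import *
S=dict(obj_red=(200,230,244,158),obj_blue=(197,147,350,140),cube_green=(130,164,309,125),cube_yellow=(432,226,323,298),dish=(223,184,321,167),cup_red=(252,272,218,202),cup_blue=(309,291,204,233),bay_green=(262,215,294,194),bay_yellow=(391,303,199,287),warm_plate=(154,216,266,151))
a,b=grab('scene'),grab('side')
for n,s in S.items():
    r=16 if n[:3] in('obj','cub') else 30
    for i,p in((a,s[:2]),(b,s[2:])):
        o=find(i,n,p,r); print(n,None if o is None else (o[0],o[1],o[2].round(4)))
w=get_image('wrist');print(w['fov_y'],w['cx'],w['cy'],w['T_tool_cam'])
E
```

```text
obj_red (array([198.2, 231.5]), 136.0, array([ 0.6246, -0.1234]))
obj_red (array([242.9, 161.2]), 99.5, array([ 0.6076, -0.1132]))
obj_blue (array([196.6, 148. ]), 79.5, array([ 0.373 , -0.2993]))
obj_blue (array([350.4, 140.1]), 80.0, array([ 0.3565, -0.2886]))
cube_green (array([129.1, 168.5]), 153.0, array([ 0.5071, -0.4066]))
cube_green (array([309.1, 122.8]), 18.0, array([ 0.4888, -0.4243]))
cube_yellow (array([433.4, 224.7]), 85.0, array([0.3599, 0.3024]))
cube_yellow (array([323.8, 297. ]), 159.5, array([0.357 , 0.3012]))
dish (array([222.2, 182.3]), 258.0, array([ 0.4212, -0.1962]))
dish (array([320.7, 165.5]), 174.0, array([ 0.4242, -0.1993]))
cup_red (array([252.2, 272.8]), 736.0, array([0.6376, 0.0117]))
cup_red (array([217.4, 201.7]), 480.5, array([0.6357, 0.0111]))
cup_blue (array([308.3, 291. ]), 808.0, array([0.6276, 0.1331]))
cup_blue (array([202.9, 232.9]), 644.5, array([0.6259, 0.1329]))
bay_green (array([261.7, 215.1]), 711.5, array([ 0.4732, -0.0576]))
bay_green (array([293.7, 193.8]), 556.5, array([ 0.47  , -0.0583]))
bay_yellow (array([390.1, 302.9]), 1172.5, array([0.5799, 0.2847]))
bay_yellow (array([198.4, 287. ]), 1389.5, array([0.5778, 0.2861]))
warm_plate (array([153.1, 217.7]), 878.0, array([ 0.5945, -0.2728]))
warm_plate (array([266., 152.]), 393.5, array([ 0.5879, -0.2729]))
62.94497240997414 283.17971031279404 208.97699415941472 [[-4.87246594e-04 -9.49421845e-01 -3.14003062e-01  8.07895938e-02]
 [ 9.99999840e-01 -5.52946095e-04  1.20166296e-04 -5.33117541e-04]
 [-2.87715274e-04 -3.14002953e-01  9.49421962e-01 -1.23357360e-01]
 [ 0.00000000e+00  0.00000000e+00  0.00000000e+00  1.00000000e+00]]
```

Request:
jog_arm:
  series:
    - [0.4, -0.18, 0, 0, -1]
    - [0.4, -0.18, 0, 0, -1]
    - [0.4, -0.18, 0, 0, -1]
    - [0.4, -0.18, 0, 0, -1]
    - [0.4, -0.18, 0, 0, -1]
    - [0.4, -0.18, 0, 0, -1]
    - [0.4, -0.18, 0, 0, -1]
    - [0.4, -0.18, 0, 0, -1]
    - [0.4, -0.18, 0, 0, -1]
    - [0.4, -0.18, 0, 0, -1]
    - [0.4, -0.18, 0, 0, -1]
    - [0.4, -0.18, 0, 0, -1]
    - [0.4, -0.18, 0, 0, -1]
  newtons: 40

```text
time_s: 1.88
ee_pos: [0.4977, -0.3321, 0.2504]
ee_rot: [0.992, 0.125, 0.0, -0.0]
wrist_force: [-0.2, 0.5, 0.4]
finger_gap: 0.995
grasp_force: 0.0
```

```bash
cat >> h.py <<'E'
def psi(): x=R.from_quat(observe()['ee_rot']).as_matrix()[:,0]; return np.arctan2(x[1],x[0])
def shift(x,y,z,p=None):
    s=observe(); M=R.from_quat(s['ee_rot']).as_matrix(); d=M.T@(np.array([x,y,z])-s['ee_pos'])
    return d.round(4), 0 if p is None else round(psi()-p,3)
def cubeyaw(i,xy):
    # yaw of a cube's sides (mod 90 deg) from its dark top-face silhouette rectified onto the plane z=.04
    u=[proj(i,np.r_[np.array(xy)+d,.04]).tolist() for d in np.array([[-.03,-.03],[.03,-.03],[.03,.03],[-.03,.03]])]
    H=cv2.getPerspectiveTransform(np.float32(u),np.float32([[0,0],[240,0],[240,240],[0,240]]))
    return cv2.warpPerspective(i['frame'],H,(240,240))
E
python3 - <<'E'
from h import *
i=grab('wrist');cv2.imwrite('pics/w1.png',i['frame'][:,:,::-1])
s=observe();print(s['time_s'],s['ee_pos'],psi(),s['qpos'].round(2))
for n,p in dict(obj_red=(.615,-.118),cube_green=(.5,-.415),dish=(.423,-.198),warm_plate=(.591,-.273),bay_green=(.471,-.058),obj_blue=(.365,-.294)).items():
    px=proj(i,[*p,K[n][1]]);o=find(i,n,px,65,5);print(n,px.round(),None if o is None else (o[0],o[1],o[2].round(4)))
E
```

```text
1.925 [ 0.49779629 -0.33196362  0.25038639] 0.25044062545229345 [ 0.7   0.34 -0.21  1.44  0.07  1.37 -0.84]
obj_red [ 63. -16.] (array([87.4,  7.3]), 527.5, array([ 0.6029, -0.1382]))
cube_green [363. 198.] (array([366.6, 209.8]), 527.5, array([ 0.4892, -0.422 ]))
dish [149. 210.] (array([143.4, 209.9]), 1912.0, array([ 0.4218, -0.1919]))
warm_plate [249.  70.] (array([251.7,  70.8]), 7758.0, array([ 0.5909, -0.2753]))
bay_green [ 25. 135.] (array([ 30.9, 135.7]), 4193.0, array([ 0.4715, -0.0645]))
obj_blue [219. 292.] (array([234. , 295.6]), 715.5, array([ 0.365 , -0.3108]))
```

View pics/w1.png

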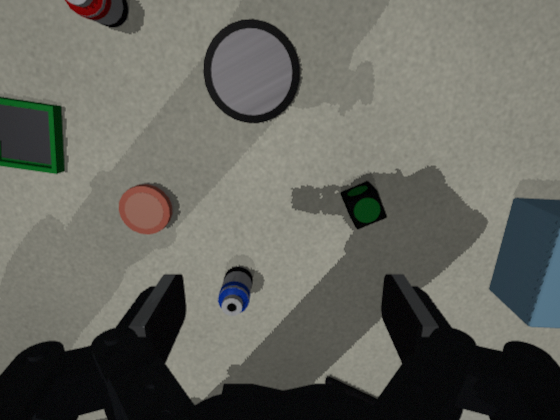

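The wrist view shows the green cube's top window at (367,209) with its side window at (360,188). It also shows the dish (144,209), the plate (252,71) and the blue nose at (232,306). I'll do the green cube first.

```bash
python3 - <<'E'
from h import *
print(shift(.489,-.422,.16))
E
```

```text
(array([-0.0308,  0.085 ,  0.0904]), 0)
```

Request:
jog_arm:
  series:
    - [-0.031, 0.085, 0.09, 0, -1]
    - [-0.031, 0.085, 0.09, 0, -1]
    - [-0.031, 0.085, 0.09, 0, -1]
    - [-0.031, 0.085, 0.09, 0, -1]
    - [-0.031, 0.085, 0.09, 0, -1]

```text
time_s: 2.55
ee_pos: [0.4906, -0.4207, 0.1621]
ee_rot: [0.992, 0.126, 0.001, 0.001]
wrist_force: [0.2, -0.3, 0.4]
finger_gap: 0.999
grasp_force: 0.0
```

```bash
python3 - <<'E'
from h import *
i=grab('wrist')
p=proj(i,[.489,-.422,.04]);o=find(i,'cube_green',p,60);print(p,o[:3])
im=cubeyaw(i,o[2]);cv2.imwrite('pics/cg.png',cv2.resize(np.hstack([im,cv2.resize(i['frame'],(320,240))]),None,fx=1.4,fy=1.4)[:,:,::-1])
E
```

```text
[284.72440651 211.2409729 ] (array([284.6, 210.7]), 992.5, array([ 0.48935566, -0.4217884 ]))
```

View pics/cg.png

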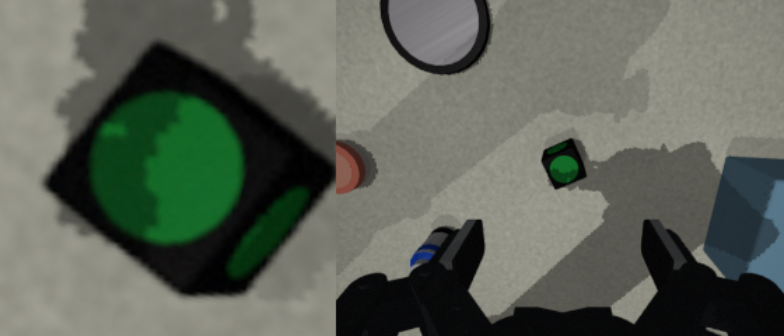

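Rectified crop: top-face corners at (157,42), (47,183) and (182,293) give a yaw of about 0.67 rad. The window centre is (.489,-.422).

Request:
jog_arm:
  series:
    - [0, 0, 0.04, -0.42, -1]
    - [0, 0, 0.06, -0.42, -1]
    - [0, 0, 0.09, -0.42, -1]
    - [0, 0, 0.11, -0.42, -1]
    - [0, 0, 0.127, -0.42, -1]
    - [0, 0, 0.127, -0.42, -1]
    - [0, 0, 0.127, -0.42, 0.6]
    - [0, 0, 0.127, -0.42, 0.6]
    - [0, 0, 0.127, -0.42, 1]
    - [0, 0, 0.127, -0.42, 1]
    - [0, 0, 0.127, -0.42, 1]
    - [0, 0, 0.127, -0.42, 1]
  newtons: 40

```text
time_s: 4.1
ee_pos: [0.4895, -0.4222, 0.0343]
ee_rot: [0.944, 0.329, 0.0, 0.001]
wrist_force: [0.1, 1.3, 5.5]
finger_gap: 0.394
grasp_force: 41.2
```

```bash
python3 - <<'E'
from h import *
print(shift(.4715,-.058,.15,0.2))
E
```

```text
(array([ 0.2123, -0.2963, -0.1161]), np.float64(0.471))
```

Request:
jog_arm:
  series:
    - [0, 0, -0.04, 0, 1]
    - [0, 0, -0.1, 0, 1]
    - [0.03, -0.04, -0.116, 0, 1]
    - [0.07, -0.095, -0.116, 0, 1]
    - [0.105, -0.145, -0.116, 0, 1]
    - [0.14, -0.195, -0.116, 0, 1]
    - [0.175, -0.245, -0.116, 0, 1]
    - [0.2, -0.28, -0.116, 0, 1]
    - [0.212, -0.296, -0.116, 0, 1]
    - [0.212, -0.296, -0.116, 0, 1]
    - [0.212, -0.296, -0.116, 0, 1]
    - [0.212, -0.296, -0.116, 0, 1]
    - [0.212, -0.296, -0.116, 0, 1]

```text
time_s: 5.72
ee_pos: [0.471, -0.0591, 0.1492]
ee_rot: [0.945, 0.328, -0.0, -0.0]
wrist_force: [0.3, 0.4, -0.9]
finger_gap: 0.394
grasp_force: 40.4
```

```bash
python3 - <<'E'
from h import *
i=grab('wrist');cv2.imwrite('pics/w2.png',i['frame'][:,:,::-1])
s=observe();print(s['ee_pos'],psi(),s['finger_gap'],s['grasp_force'])
for n,p in dict(bay_green=(.4715,-.058),dish=(.422,-.195)).items():
    px=proj(i,[*p,K[n][1]]);o=find(i,n,px,120,5);print(px,o and (o[0],o[1],o[2]))
E
```

```text
[ 0.47104316 -0.0588913   0.14923138] 0.6694864024851287 0.39025098584786516 40.450270771980286
[283.02831211 199.67576618] (array([281.9, 195.5]), 6906.5, array([ 0.473695  , -0.05514254]))
[368.45115562 334.08224861] (array([384.7, 316.4]), 117.5, array([ 0.44464088, -0.19353121]))
```

View pics/w2.png

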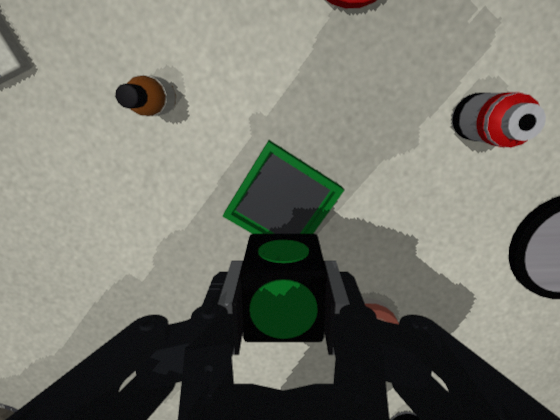

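The cube is held and the bay is centred near (283,199). The bottle at (145,95) is clear. The red nose is at (527,121).

Request:
jog_arm:
  series:
    - [0, -0.001, 0.04, 0, 1]
    - [0, -0.001, 0.08, 0, 1]
    - [0, -0.001, 0.1, 0, 1]
    - [0, -0.001, 0.106, 0, 1]
    - [0, -0.001, 0.109, 0, 1]
    - [0, -0.001, 0.109, 0, 1]
    - [0, -0.001, 0.109, 0, 1]
    - [0, -0.001, 0.109, 0, 0]
    - [0, -0.001, 0.109, 0, -0.5]
    - [0, -0.001, 0.109, 0, -0.5]
    - [0, -0.001, 0.109, 0, -0.5]
    - [0, -0.001, 0.07, 0, -0.5]
    - [0, -0.001, 0.02, 0, -1]
    - [0, -0.001, -0.02, 0, -1]
    - [0, -0.001, -0.02, 0, -1]

```text
time_s: 7.65
ee_pos: [0.4725, -0.0575, 0.1726]
ee_rot: [0.944, 0.329, 0.003, 0.002]
wrist_force: [0.1, 0.7, -1.0]
finger_gap: 1.0
grasp_force: 0.0
```

```bash
python3 - <<'E'
from h import *
i=grab('wrist')
s=observe();print(s['ee_pos'],psi(),s['finger_gap'])
cv2.imwrite('pics/w3.png',i['frame'][:,:,::-1])
px=proj(i,[.4715,-.058,.045]);K['cube_green']=('green',.045);o=find(i,'cube_green',px,25,3);print('cube',o[0],o[1],o[2])
px=proj(i,[.423,-.195,.015]);o=find(i,'dish',px,60,3);print('dish',o[0],o[1],o[2])
E
```

```text
[ 0.47130609 -0.05750837  0.17059934] 0.6707144006228355 0.9992553775753706
cube [280.5 211.1] 1108.5 [ 0.46882856 -0.05806532]Traceback (most recent call last):
  File "<stdin>", line 6, in <module>
TypeError: 'NoneType' object is not subscriptable
```

View pics/w3.png

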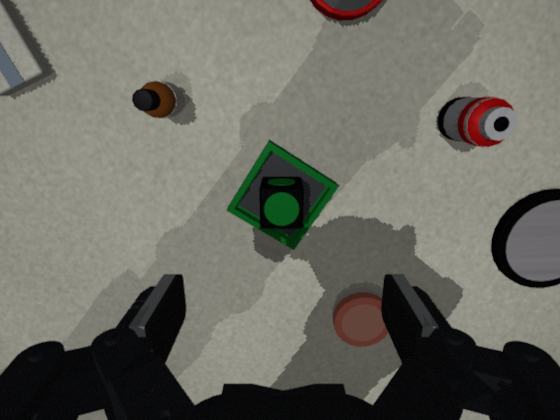

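The green cube sits in its bay at (281,208). The dish is at about (362,318) and the red objective's nose at (500,123).

```bash
python3 - <<'E'
from h import *
i=grab('wrist')
print('red',ray(i,(500.5,123),.062)); print('dish',ray(i,(362,317),.018))
print(shift(.4225,-.195,.15))
E
```

```text
red [ 0.61033217 -0.129915  ]
dish [ 0.42543116 -0.18897068]
(array([-0.123 ,  0.078 ,  0.0193]), 0)
```

Request:
jog_arm:
  series:
    - [-0.06, 0.04, 0, 0, -1]
    - [-0.123, 0.078, 0, 0, -1]
    - [-0.123, 0.078, 0.01, 0, -1]
    - [-0.123, 0.078, 0.01, 0, -1]
    - [-0.123, 0.078, 0.01, 0, -1]
    - [-0.123, 0.078, 0.01, 0, -1]
    - [-0.123, 0.078, 0.01, 0, -1]

```text
time_s: 8.62
ee_pos: [0.4231, -0.194, 0.1594]
ee_rot: [0.944, 0.33, 0.0, -0.0]
wrist_force: [-0.5, 0.0, -0.3]
finger_gap: 1.0
grasp_force: 0.0
```

```bash
python3 - <<'E'
from h import *
i=grab('wrist')
s=observe();print(s['ee_pos'],psi())
px=proj(i,[.4225,-.193,.015])
C['rose']=[((0,40,60),(14,255,255)),((172,40,60),(180,255,255))]
o=find(i,'dish',px,70,5);print('dish',px,o[0],o[1],o[2],cv2.minEnclosingCircle(o[3]))
print('exp r px',.028*i['f']/.29)
print(shift(*o[2],.023))
E
```

```text
[ 0.42297897 -0.19422933  0.15945514] 0.6723362132663174
dish [282.2569978  199.95522481] [283.6 199.6] 3760.0 [ 0.42345302 -0.19364856] ((283.3811950683594, 199.85964965820312), 35.114925384521484)
exp r px 33.122892267339395
(array([ 0.0007, -0.0002,  0.1365]), 0)
```

Request:
jog_arm:
  series:
    - [0, 0, 0.05, 0, -1]
    - [0, 0, 0.1, 0, -1]
    - [0, 0, 0.125, 0, -1]
    - [0, 0, 0.136, 0, -1]
    - [0, 0, 0.136, 0, -1]
    - [0, 0, 0.136, 0, 0]
    - [0, 0, 0.136, 0, 0]
    - [0, 0, 0.136, 0, 1]
    - [0, 0, 0.136, 0, 1]
    - [0, 0, 0.136, 0, 1]
    - [0, 0, 0.136, 0, 1]
  newtons: 25

```text
time_s: 10.05
ee_pos: [0.4235, -0.1953, 0.0247]
ee_rot: [0.944, 0.329, 0.001, 0.001]
wrist_force: [-1.2, 0.9, 7.0]
finger_gap: 0.642
grasp_force: 25.2
```

```bash
python3 - <<'E'
from h import *
print(shift(.591,-.274,.12))
E
```

```text
(array([ 0.0824,  0.166 , -0.0948]), 0)
```

Request:
jog_arm:
  series:
    - [0, 0, -0.04, 0, 1]
    - [0, 0, -0.09, 0, 1]
    - [0.02, 0.04, -0.096, 0, 1]
    - [0.045, 0.09, -0.096, 0, 1]
    - [0.065, 0.13, -0.096, 0, 1]
    - [0.078, 0.157, -0.096, 0, 1]
    - [0.0825, 0.166, -0.096, 0, 1]
    - [0.0825, 0.166, -0.096, 0, 1]
    - [0.0825, 0.166, -0.096, 0, 1]
    - [0.0825, 0.166, -0.096, 0, 1]

```text
time_s: 11.3
ee_pos: [0.5898, -0.2734, 0.1197]
ee_rot: [0.944, 0.329, -0.0, 0.0]
wrist_force: [0.6, 0.4, -0.8]
finger_gap: 0.64
grasp_force: 27.2
```

```bash
python3 - <<'E'
from h import *
i=grab('wrist');cv2.imwrite('pics/w4.png',i['frame'][:,:,::-1])
s=observe();print(s['ee_pos'],psi(),s['finger_gap'],s['grasp_force'],proj(i,[.591,-.274,.005]))
E
```

```text
[ 0.5899097  -0.27353782  0.11974469] 0.6708019916162742 0.6385705894828096 27.178435921669006 [285.36880275 211.0331603 ]
```

View pics/w4.png

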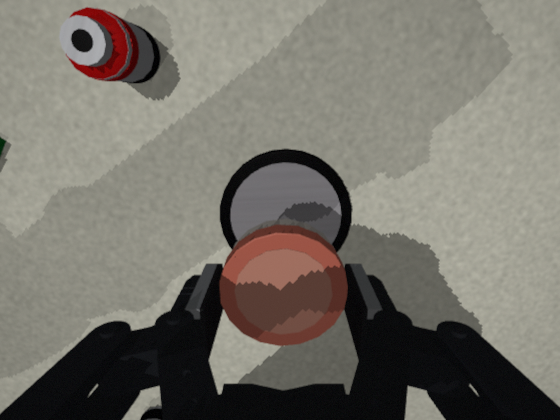

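The dish is held at (283,285). The plate silhouette is centred near (286,212), which matches the prediction of (285,211).

Request:
jog_arm:
  series:
    - [0, 0.001, 0.04, 0, 1]
    - [0, 0.001, 0.07, 0, 1]
    - [0, 0.001, 0.08, 0, 1]
    - [0, 0.001, 0.0845, 0, 1]
    - [0, 0.001, 0.0845, 0, 1]
    - [0, 0.001, 0.0845, 0, 1]

```text
time_s: 12.1
ee_pos: [0.5918, -0.2747, 0.0361]
ee_rot: [0.944, 0.329, 0.001, 0.001]
wrist_force: [-0.2, 0.6, 0.2]
finger_gap: 0.64
grasp_force: 27.2
```

Request:
jog_arm:
  series:
    - [0, 0, 0.001, 0, 1]
    - [0, 0, 0.001, 0, 1]
    - [0, 0, 0.001, 0, 0]
    - [0, 0, 0.001, 0, -0.5]
    - [0, 0, 0.001, 0, -1]
    - [0, 0, 0.001, 0, -1]
    - [0, 0, 0.001, 0, -1]
    - [0, 0, -0.05, 0, -1]
    - [0, 0, -0.1, 0, -1]
    - [0, 0, -0.14, 0, -1]
    - [0, 0, -0.14, 0, -1]
    - [0, 0, -0.14, 0, -1]

```text
time_s: 13.6
ee_pos: [0.5907, -0.2744, 0.1742]
ee_rot: [0.944, 0.329, -0.0, -0.0]
wrist_force: [-0.0, -0.1, -1.7]
finger_gap: 1.002
grasp_force: 0.0
```

```bash
python3 - <<'E'
from h import *
i=grab('wrist');cv2.imwrite('pics/w5.png',i['frame'][:,:,::-1])
s=observe();print(s['ee_pos'],psi())
C['rose']=[((0,40,60),(14,255,255)),((172,40,60),(180,255,255))];K['dish']=('rose',.025)
o=find(i,'dish',proj(i,[.591,-.274,.025]),50,5);print('dish',o[0],o[1],o[2])
o=find(i,'warm_plate',proj(i,[.591,-.274,.005]),75,5);print('plate',o[0],o[1],o[2])
C['white']=[((0,0,0),(180,255,50))]
# red nose: dark hole in the top ring
print('red guess px',proj(i,[.61,-.13,.062]))
E
```

```text
[ 0.59034021 -0.2742581   0.17342358] 0.6708355495466701
dish [284.2 196.6] 3621.5 [ 0.59213429 -0.27368309]
plate [283.7 192.8] 8970.5 [ 0.59008399 -0.27482448]
red guess px [123.4145313   55.63980121]
```

View pics/w5.png

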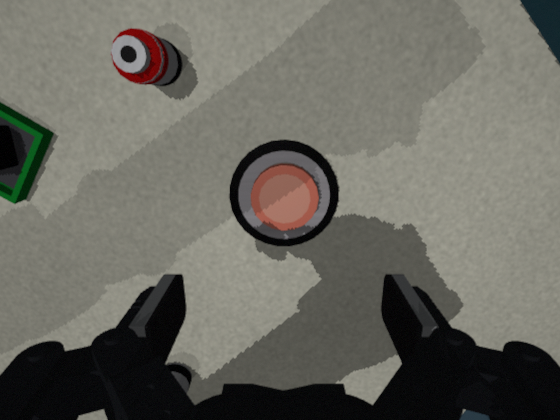

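The dish is centred on the plate at (284,196). The red nose hole is at (128,54), so the red objective is next.

```bash
python3 - <<'E'
from h import *
i=grab('wrist');p=ray(i,(128.5,54),.062);print(p,shift(*p,.18))
E
```

```text
[ 0.61241017 -0.13214497] (array([ 0.1057, -0.0975, -0.0068]), 0)
```

Request:
jog_arm:
  series:
    - [0.05, -0.045, 0, 0, -1]
    - [0.09, -0.085, 0, 0, -1]
    - [0.105, -0.098, 0, 0, -1]
    - [0.105, -0.098, 0, 0, -1]
    - [0.105, -0.098, 0, 0, -1]
    - [0.105, -0.098, 0, 0, -1]

```text
time_s: 14.45
ee_pos: [0.6119, -0.135, 0.1744]
ee_rot: [0.945, 0.328, -0.0, 0.0]
wrist_force: [0.9, -0.0, 0.0]
finger_gap: 0.999
grasp_force: 0.0
```

```bash
cat >> h.py <<'E'
def hole(i,xy):
    # dark hole in the nose, centroid near the expected pixel, on z=.062
    px=proj(i,[*xy,.062]); g=cv2.cvtColor(i['frame'],cv2.COLOR_RGB2GRAY); m=(g<70).astype(np.uint8)
    n,l,st,ce=cv2.connectedComponentsWithStats(m)
    k=[j for j in range(1,n) if 40<st[j,4]<600]; j=min(k,key=lambda j:np.hypot(*(ce[j]-px)))
    return px.round(1),ce[j].round(1),st[j,4],ray(i,ce[j],.062)
E
python3 - <<'E'
from h import *
i=grab('wrist');s=observe();print(s['ee_pos'],psi())
h=hole(i,(.6124,-.1321));print(h);print(shift(*h[3],.037))
E
```

```text
[ 0.61195589 -0.13460625  0.17451364] 0.6678660999204101
(array([281. , 209.8]), array([280.9, 209.3]), np.int32(136), array([ 0.61268208, -0.13176895]))
(array([ 0.0024, -0.0018,  0.1375]), 0)
```

Request:
jog_arm:
  series:
    - [0.001, 0, 0.04, 0, -1]
    - [0.001, 0, 0.09, 0, -1]
    - [0.001, 0, 0.125, 0, -1]
    - [0.001, 0, 0.137, 0, -1]
    - [0.001, 0, 0.137, 0, -1]
    - [0.001, 0, 0.137, 0, 0.4]
    - [0.001, 0, 0.137, 0, 0.4]
    - [0.001, 0, 0.137, 0, 1]
    - [0.001, 0, 0.137, 0, 1]
    - [0.001, 0, 0.137, 0, 1]
    - [0.001, 0, 0.137, 0, 1]
  newtons: 45

```text
time_s: 15.88
ee_pos: [0.6138, -0.1318, 0.0391]
ee_rot: [0.944, 0.329, 0.001, 0.0]
wrist_force: [-2.2, -0.3, 5.6]
finger_gap: 0.381
grasp_force: 45.1
```

```bash
python3 - <<'E'
from h import *
print(shift(.6365,.0115,.15))
E
```

```text
(array([ 0.107 , -0.098 , -0.1109]), 0)
```

Request:
jog_arm:
  series:
    - [0, 0, -0.04, 0, 1]
    - [0, 0, -0.09, 0, 1]
    - [0.02, -0.02, -0.112, 0, 1]
    - [0.05, -0.046, -0.112, 0, 1]
    - [0.08, -0.073, -0.112, 0, 1]
    - [0.1, -0.092, -0.112, 0, 1]
    - [0.107, -0.098, -0.112, 0, 1]
    - [0.107, -0.098, -0.112, 0, 1]
    - [0.107, -0.098, -0.112, 0, 1]
    - [0.107, -0.098, -0.112, 0, 1]

```text
time_s: 17.12
ee_pos: [0.636, 0.0096, 0.1497]
ee_rot: [0.945, 0.328, -0.0, 0.0]
wrist_force: [0.9, 0.2, -2.3]
finger_gap: 0.383
grasp_force: 45.3
```

```bash
python3 - <<'E'
from h import *
i=grab('wrist');cv2.imwrite('pics/w6.png',i['frame'][:,:,::-1])
s=observe();print(s['ee_pos'],psi(),s['finger_gap'],s['grasp_force'],proj(i,[.6367,.0114,.016]),proj(i,[.6367,.0114,.0]),.034*i['f']/.26)
E
```

```text
[0.63602286 0.0100058  0.14981643] 0.6689116813950162 0.3795799658132631 45.29476054944098 [282.39618784 201.9893764 ] [282.42814015 196.28728019] 44.861499691753636
```

View pics/w6.png

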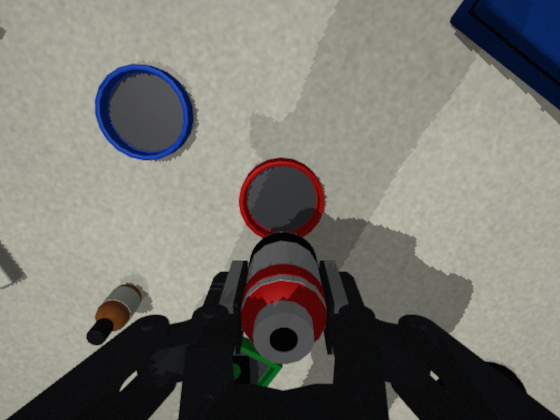

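The red objective is held. The red cup is centred at (282,200), which matches the prediction.

Request:
jog_arm:
  series:
    - [0, 0, 0.04, 0, 1]
    - [0, 0, 0.08, 0, 1]
    - [0, 0, 0.098, 0, 1]
    - [0, 0, 0.104, 0, 1]
    - [0, 0, 0.104, 0, 1]
    - [0, 0, 0.106, 0, 1]
    - [0, 0, 0.106, 0, 1]
    - [0, 0, 0.106, 0, 0]
    - [0, 0, 0.106, 0, -0.5]
    - [0, 0, 0.106, 0, -0.5]
    - [0, 0, 0.106, 0, -0.5]
    - [0, 0, 0.06, 0, -0.5]
    - [0, 0, 0.0, 0, -0.5]
    - [0, 0, -0.03, 0, -1]
    - [0, 0, -0.03, 0, -1]
    - [0, 0, -0.03, 0, -1]

```text
time_s: 19.18
ee_pos: [0.6356, 0.0114, 0.179]
ee_rot: [0.944, 0.329, -0.001, -0.0]
wrist_force: [-0.2, -0.5, -0.2]
finger_gap: 0.996
grasp_force: 0.0
```

```bash
python3 - <<'E'
from h import *
i=grab('wrist');s=observe();print(s['ee_pos'],psi())
px=proj(i,[.6367,.0114,.067]);h=hole(i,(.6367,.0114));print(px,h[:3],ray(i,h[1],.067))
o=find(i,'cup_red',proj(i,[.6367,.0114,.01]),55,3);print(o[:3],cv2.boundingRect(o[3]))
o=find(i,'cup_blue',proj(i,[.627,.133,.01]),75,3);print(o[:3])
print(shift(.365,-.311,.2,1.0))
E
```

```text
[0.63525759 0.01132843 0.17833565] 0.6708663363215093
[284.80448711 211.77178677] (array([284.8, 209.6]), array([283.7, 212.9]), np.int32(133)) [0.63552564 0.01148949]
(array([283.6, 191.3]), 4613.0, array([0.63550195, 0.01152905])) (245, 153, 78, 77)
(array([159.7, 110.7]), 5838.5, array([0.6259568 , 0.13444393]))
(array([-0.4121,  0.0844, -0.021 ]), np.float64(-0.329))
```

Request:
jog_arm:
  series:
    - [-0.05, 0.01, -0.02, 0, -1]
    - [-0.1, 0.02, -0.02, 0, -1]
    - [-0.16, 0.033, -0.02, 0, -1]
    - [-0.22, 0.045, -0.02, 0, -1]
    - [-0.28, 0.057, -0.02, 0, -1]
    - [-0.34, 0.07, -0.02, 0, -1]
    - [-0.39, 0.08, -0.02, 0, -1]
    - [-0.412, 0.084, -0.02, 0, -1]
    - [-0.412, 0.084, -0.02, 0, -1]
    - [-0.412, 0.084, -0.02, 0, -1]
    - [-0.412, 0.084, -0.02, 0, -1]
    - [-0.412, 0.084, -0.02, 0, -1]

```text
time_s: 20.72
ee_pos: [0.3662, -0.3096, 0.1997]
ee_rot: [0.944, 0.33, 0.0, -0.0]
wrist_force: [-0.3, 0.3, -0.1]
finger_gap: 0.999
grasp_force: 0.0
```

```bash
python3 - <<'E'
from h import *
i=grab('wrist');s=observe();print(s['ee_pos'],psi(),s['qpos'].round(2))
h=hole(i,(.365,-.311));print(h);print(shift(*h[3],.037))
cv2.imwrite('pics/w7.png',i['frame'][:,:,::-1])
E
```

```text
[ 0.36603813 -0.30982347  0.19972711] 0.6722272701019645 [ 0.83  0.11 -0.2   1.82  0.02  1.21 -0.28]
(array([284.1, 204.7]), array([277.7, 212.1]), np.int32(104), array([ 0.35687821, -0.31084516]))
(array([-0.0078, -0.0049,  0.1627]), 0)
```

View pics/w7.png

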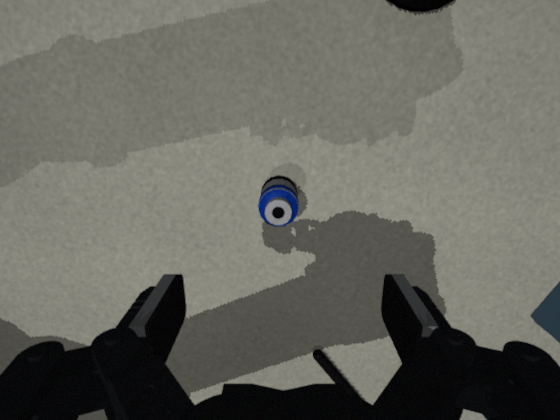

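The blue nose hole is at (278,212). The black handle tip at (320,355) is about 0.1 m off, so it is clear.

Request:
jog_arm:
  series:
    - [-0.008, -0.005, 0.05, 0, -1]
    - [-0.008, -0.005, 0.1, 0, -1]
    - [-0.008, -0.005, 0.145, 0, -1]
    - [-0.008, -0.005, 0.162, 0, -1]
    - [-0.008, -0.005, 0.162, 0, -1]
    - [-0.008, -0.005, 0.162, 0, -1]
    - [-0.008, -0.005, 0.162, 0, 0.4]
    - [-0.008, -0.005, 0.162, 0, 0.4]
    - [-0.008, -0.005, 0.162, 0, 1]
    - [-0.008, -0.005, 0.162, 0, 1]
    - [-0.008, -0.005, 0.162, 0, 1]
    - [-0.008, -0.005, 0.162, 0, 1]
  newtons: 45

```text
time_s: 22.28
ee_pos: [0.3564, -0.3118, 0.0384]
ee_rot: [0.944, 0.329, 0.0, 0.0]
wrist_force: [-1.1, 1.7, 6.5]
finger_gap: 0.38
grasp_force: 44.4
```

```bash
python3 - <<'E'
from h import *
print(shift(.626,.1335,.16))
E
```

```text
(array([ 0.4879, -0.1811, -0.1216]), 0)
```

Request:
jog_arm:
  series:
    - [0, 0, -0.05, 0, 1]
    - [0, 0, -0.1, 0, 1]
    - [0.03, -0.011, -0.122, 0, 1]
    - [0.08, -0.03, -0.122, 0, 1]
    - [0.13, -0.048, -0.122, 0, 1]
    - [0.18, -0.067, -0.122, 0, 1]
    - [0.23, -0.085, -0.122, 0, 1]
    - [0.28, -0.104, -0.122, 0, 1]
    - [0.33, -0.122, -0.122, 0, 1]
    - [0.38, -0.141, -0.122, 0, 1]
    - [0.43, -0.16, -0.122, 0, 1]
    - [0.47, -0.174, -0.122, 0, 1]
    - [0.488, -0.181, -0.122, 0, 1]
    - [0.488, -0.181, -0.122, 0, 1]
    - [0.488, -0.181, -0.122, 0, 1]
    - [0.488, -0.181, -0.122, 0, 1]
    - [0.488, -0.181, -0.122, 0, 1]

```text
time_s: 24.4
ee_pos: [0.6259, 0.1326, 0.1601]
ee_rot: [0.944, 0.329, 0.0, 0.0]
wrist_force: [0.2, -0.0, -2.1]
finger_gap: 0.383
grasp_force: 45.5
```

```bash
python3 - <<'E'
from h import *
i=grab('wrist')
s=observe();print(s['ee_pos'],psi(),s['finger_gap'],s['grasp_force'])
px=proj(i,[.626,.1335,.008]);o=find(i,'cup_blue',px-[0,15],50,5);print(px,o[:3],cv2.boundingRect(o[3]))
print(shift(.626,.1335,.0434))
E
```

```text
[0.6258644  0.13282467 0.16009465] 0.6697627725657433 0.3855020515875656 45.463558857627504
[282.78857009 196.68708383] (array([283. , 194.4]), 4784.5, array([0.62765271, 0.13461736])) (242, 157, 83, 74)
(array([ 0.0005, -0.0005,  0.1167]), 0)
```

Request:
jog_arm:
  series:
    - [0.001, 0, 0.04, 0, 1]
    - [0.001, 0, 0.09, 0, 1]
    - [0.001, 0, 0.11, 0, 1]
    - [0.001, 0, 0.115, 0, 1]
    - [0.001, 0, 0.116, 0, 1]
    - [0.001, 0, 0.117, 0, 1]
    - [0.001, 0, 0.117, 0, 1]
    - [0.001, 0, 0.117, 0, 0]
    - [0.001, 0, 0.117, 0, -0.5]
    - [0.001, 0, 0.117, 0, -0.5]
    - [0.001, 0, 0.117, 0, -0.5]
    - [0.001, 0, 0.06, 0, -0.5]
    - [0.001, 0, 0.0, 0, -0.5]
    - [0.001, 0, -0.03, 0, -1]
    - [0.001, 0, -0.03, 0, -1]
    - [0.001, 0, -0.03, 0, -1]

```text
time_s: 26.45
ee_pos: [0.6263, 0.134, 0.1889]
ee_rot: [0.944, 0.329, -0.001, 0.0]
wrist_force: [0.2, 0.5, -0.2]
finger_gap: 1.001
grasp_force: 0.0
```

```bash
python3 - <<'E'
from h import *
i=grab('wrist');s=observe();print(s['ee_pos'],psi())
px=proj(i,[.626,.1335,.067]);h=hole(i,(.626,.1335));print(px,h[:3],ray(i,h[1],.067))
o=find(i,'cup_blue',proj(i,[.626,.1335,.01]),55,3);print(o[:3],cv2.boundingRect(o[3]))
o=find(i,'bay_yellow',proj(i,[.579,.285,.007]),75,3);print(o and o[:3])
print(shift(.3585,.302,.16))
E
```

```text
[0.62598256 0.13390193 0.18828873] 0.6707771828296015
[284.12674749 209.26902503] (array([284.1, 207.2]), array([283.7, 206.4]), np.int32(120)) [0.62757966 0.13516388]
(array([284.4, 189.4]), 4328.0, array([0.62592199, 0.13291525])) (247, 152, 76, 75)
(array([111. , 123.9]), 7508.0, array([0.57829917, 0.28695102]))
(array([-0.105 , -0.2979,  0.0288]), 0)
```

Request:
jog_arm:
  series:
    - [-0.02, -0.05, 0, 0, -1]
    - [-0.035, -0.1, 0, 0, -1]
    - [-0.053, -0.15, 0.02, 0, -1]
    - [-0.07, -0.2, 0.02, 0, -1]
    - [-0.088, -0.25, 0.028, 0, -1]
    - [-0.1, -0.28, 0.028, 0, -1]
    - [-0.105, -0.298, 0.028, 0, -1]
    - [-0.105, -0.298, 0.028, 0, -1]
    - [-0.105, -0.298, 0.028, 0, -1]
    - [-0.105, -0.298, 0.028, 0, -1]

```text
time_s: 27.75
ee_pos: [0.3603, 0.3016, 0.1617]
ee_rot: [0.945, 0.328, -0.0, -0.0]
wrist_force: [0.4, -0.8, -0.9]
finger_gap: 1.002
grasp_force: 0.0
```

```bash
python3 - <<'E'
from h import *
i=grab('wrist');s=observe();print(s['ee_pos'],psi(),s['qpos'].round(2))
p=proj(i,[.3585,.302,.04]);o=find(i,'cube_yellow',p,40);print(p,o[:3])
im=cubeyaw(i,o[2]);cv2.imwrite('pics/cy.png',cv2.resize(np.hstack([im,cv2.resize(i['frame'],(320,240))]),None,fx=1.4,fy=1.4)[:,:,::-1])
E
```

```text
[0.36018007 0.30169072 0.16171297] 0.6687469605105842 [-0.14  0.17 -0.68  1.88  0.12  1.13 -1.77]
[281.78874796 210.35546848] (array([280.4, 211.2]), 965.0, array([0.35731054, 0.30239663]))
```

View pics/cy.png

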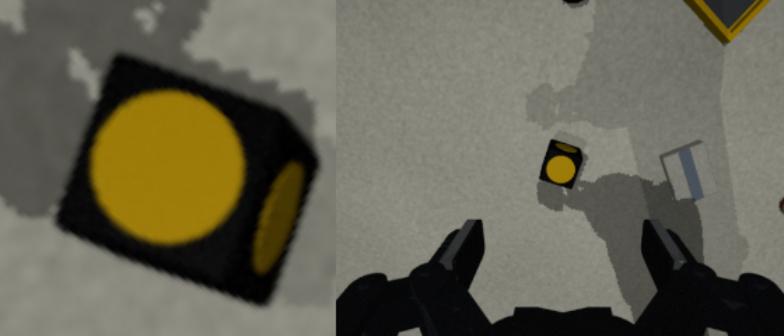

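Yellow cube: crop corners (115,55) and (60,222) give a yaw of about 0.33 rad. The window centre is (.357,.302), and the slide box at (690,170) is clear.

Request:
jog_arm:
  series:
    - [-0.0015, -0.0015, 0.04, 0.17, -1]
    - [-0.0015, -0.0015, 0.07, 0.34, -1]
    - [-0.0015, -0.0015, 0.1, 0.34, -1]
    - [-0.0015, -0.0015, 0.12, 0.34, -1]
    - [-0.0015, -0.0015, 0.128, 0.34, -1]
    - [-0.0015, -0.0015, 0.128, 0.34, -1]
    - [-0.0015, -0.0015, 0.128, 0.34, 0.4]
    - [-0.0015, -0.0015, 0.128, 0.34, 0.4]
    - [-0.0015, -0.0015, 0.128, 0.34, 1]
    - [-0.0015, -0.0015, 0.128, 0.34, 1]
    - [-0.0015, -0.0015, 0.128, 0.34, 1]
    - [-0.0015, -0.0015, 0.128, 0.34, 1]
  newtons: 40

```text
time_s: 29.3
ee_pos: [0.3575, 0.3029, 0.0345]
ee_rot: [0.986, 0.165, 0.001, -0.0]
wrist_force: [-0.2, -1.3, 6.5]
finger_gap: 0.391
grasp_force: 40.7
```

```bash
python3 - <<'E'
from h import *
print(shift(.5785,.286,.15),psi(),observe()['qpos'].round(2))
E
```

```text
(array([ 0.2036,  0.0878, -0.1152]), 0) 0.33074432046726526 [-0.25  0.35 -0.6   2.01  0.26  0.85 -2.23]
```

Request:
jog_arm:
  series:
    - [0, 0, -0.05, 0, 1]
    - [0, 0, -0.1, 0, 1]
    - [0.03, 0.013, -0.116, 0, 1]
    - [0.075, 0.032, -0.116, 0, 1]
    - [0.12, 0.052, -0.116, 0, 1]
    - [0.16, 0.07, -0.116, 0, 1]
    - [0.19, 0.082, -0.116, 0, 1]
    - [0.2035, 0.088, -0.116, 0, 1]
    - [0.2035, 0.088, -0.116, 0, 1]
    - [0.2035, 0.088, -0.116, 0, 1]
    - [0.2035, 0.088, -0.116, 0, 1]

```text
time_s: 30.68
ee_pos: [0.5772, 0.2861, 0.1501]
ee_rot: [0.986, 0.165, -0.0, -0.0]
wrist_force: [0.3, 0.7, -1.7]
finger_gap: 0.39
grasp_force: 40.4
```

```bash
python3 - <<'E'
from h import *
i=grab('wrist');cv2.imwrite('pics/w8.png',i['frame'][:,:,::-1])
s=observe();print(s['ee_pos'],psi(),s['finger_gap'],s['grasp_force'],proj(i,[.5785,.286,.014]))
print([proj(i,[.5785+a,.286+b,.014]).round() for a,b in((.049,0),(0,.049),(0,-.049))])
E
```

```text
[0.57739209 0.28595211 0.15012817] 0.3318986857827513 0.38861988909237094 40.42780816555023 [284.42961417 201.55451764]
[array([306., 142.]), array([225., 182.]), array([342., 220.])]
```

View pics/w8.png

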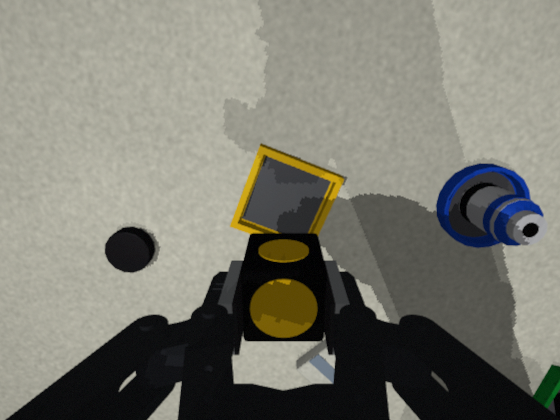

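The yellow cube is held. The bay corners average to (289,203), about 3 mm to the right, and the blue objective stands in its cup at (490,205).

Request:
jog_arm:
  series:
    - [0.001, 0.003, 0.04, 0, 1]
    - [0.001, 0.003, 0.085, 0, 1]
    - [0.001, 0.003, 0.103, 0, 1]
    - [0.001, 0.003, 0.108, 0, 1]
    - [0.001, 0.003, 0.11, 0, 1]
    - [0.001, 0.003, 0.111, 0, 1]
    - [0.001, 0.003, 0.111, 0, 1]
    - [0.001, 0.003, 0.111, 0, 0]
    - [0.001, 0.003, 0.111, 0, -0.5]
    - [0.001, 0.003, 0.111, 0, -0.5]
    - [0.001, 0.003, 0.111, 0, -0.5]
    - [0.001, 0.003, 0.06, 0, -0.5]
    - [0.001, 0.003, 0.0, 0, -0.5]
    - [0.001, 0.003, -0.03, 0, -1]
    - [0.001, 0.003, -0.06, 0, -1]
    - [0.001, 0.003, -0.1, 0, -1]
    - [0.001, 0.003, -0.1, 0, -1]
    - [0.001, 0.003, -0.1, 0, -1]

```text
time_s: 32.98
ee_pos: [0.5799, 0.2829, 0.2494]
ee_rot: [0.986, 0.165, -0.0, 0.0]
wrist_force: [-0.4, -0.1, -0.2]
finger_gap: 1.001
grasp_force: 0.0
```

```bash
python3 - <<'E'
from h import *
i=grab('wrist');j=grab('scene');s=observe();print(s['ee_pos'],s['time_s'])
K['cube_yellow']=('yellow',.045);hsv=cv2.cvtColor(i['frame'],cv2.COLOR_RGB2HSV)
print(find(i,'cube_yellow',proj(i,[.5785,.286,.045]),16)[:3])
print(find(i,'bay_yellow',proj(i,[.5785,.286,.007]),70)[:3])
cv2.imwrite('pics/end.png',np.hstack([cv2.resize(i['frame'],(400,300)),cv2.resize(j['frame'][100:340,100:420],(400,300))])[:,:,::-1])
E
```

```text
[0.5795796  0.28262163 0.24839628] 33.075
(array([282.5, 181.7]), 576.5, array([0.58003718, 0.2841104 ]))
(array([281.6, 174.8]), 4275.5, array([0.5781058 , 0.28459153]))
```

View pics/end.png

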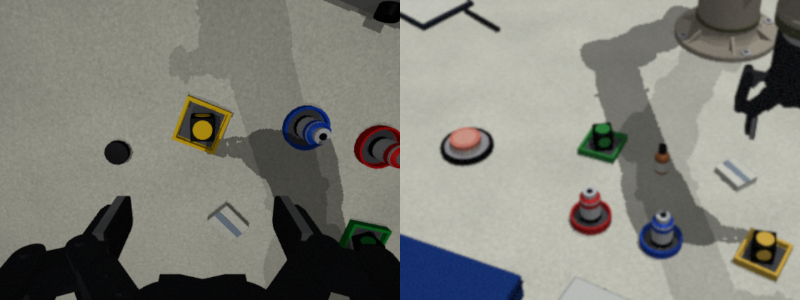

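All five are home and standing properly: the yellow cube at (203,130) left, and the others in the right-hand scene crop. The gripper is clear, so I'm handing in.

```bash
python3 -c "
from rig import *
print(sign_off())"
```

```text
the job is handed in; nothing more can be done
None
```

I handed the job in at about 33 s, with all five parts lowered into their matching places, released and upright; the hand-in returned no verdict.

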